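# Tip the yellow-label carton label-up for the stock count

### The arm

A 7-joint arm with a two-finger parallel gripper is mounted at the origin on the work surface. World frame = base frame: x ahead of the robot, y to its left, z up, the work surface at z = 0. Lengths are in m, angles in rad, forces in N, time in s.
With the tool pointing down it reaches from about 0.4 to 0.85 m from the base axis. Payload 4.5 kg.
Tool frame: the origin (TCP) lies at the very end of the fingers, on their centre line; the grasp point (between the pads) lies 19 mm behind it; z points along the fingers, x is the direction in which the jaws open and shut, and the axes are right-handed (so a half turn about z gives the same grasp; the last joint's range is limited). The gripper opens to 88 mm and grips with 3 to 60 N. Pads are 18 mm wide; open, the fingers measure 123 mm over their backs; the gripper's body (75 mm by 187 mm) begins 45 mm behind the grasp point.
Start: joints at [-1.221, 0.689, -0.195, 1.565, 0.157, 0.902, -0.215], TCP at [0.194, 0.594, 0.239] pointing down, gripper open.
Joint ranges: [-3.01, 3.01], [-0.46, 2.08], [-1.47, 1.51], [0.13, 2.56], [-1, 4.14], [0.04, 2.09], [-2.66, 2.66]. Speed limits (rad/s): [2.57, 2.57, 3.14, 3.14, 3.14, 3.14, 3.14].

### API

Orientations are given as a unit quaternion [x, y, z, w].
In Python, from plant import * gives the robot as it stands.
- The arm moves only by the tool apply_moves, never from a script. Its argument "series" is a list of rows, each an object of numbers: "x", "y", "z": the shift along the tool's x, y, z in units of 80 cm (1.0 is 80 cm); "wx", "wy", "wz": the turn, a rotation vector about the tool's x, y, z in units of pi rad (1.0 is pi rad); "fingers": the opening, from -1 (shut) to 1 (fully open), so that 0 is half open. In form: [{"x": .., "y": .., "z": .., "wx": .., "wy": .., "wz": .., "fingers": ..}, ...]. A call has 1 to 8 rows; each row shifts and turns the pose as measured when the row begins, along the tool's axes as they then stand; what a row does not reach is not made up. A row lasts 1/8 s, in which the tool goes at most 62.5 mm and 10.7 degrees, less where a joint would pass 70% of its speed; a pose out of reach is approached as far as the arm can. A call with a number of a shift or a turn outside -1 to 1 is refused whole. A call with a gripper value outside its range is refused whole. The fingers move at their own pace and stop on an object; "force" is the grip in N (left out, the last holds). Time passes only in rows, so rows that do not move let the fingers close. It gives the time, the measured TCP pose, the force and the opening at its end, in the units of the state.
- get_state(): the state, without advancing time (a new reading comes with each control period).
- snapshot(name): name is "scene" or "top" or "wrist"; returns (picture, depth): 384x512x3 uint8, red, green, blue; 384x512 float32, m along the optical axis (not along the pixel's ray), 0 where there is no reading.
- camera_model(name): a dict with "camera_matrix" (3x3 intrinsics, pixels), "dist_coeffs" ([k1, k2, p1, p2, k3] as OpenCV has them; the pictures are not rectified), "world_from_camera" (4x4, takes a point from camera to world coordinates). Camera axes: x right, y up, looking along -z (the intrinsics and any distortion apply to the point x, -y, -z); pixel columns grow to the right and rows downward; lengths in m; the calibration is good to about 2 mm. A picture is of the moment at which its call begins: read the wrist's pose just before it. camera_model takes no time and is no camera call; for the wrist camera it gives the pose at the moment of the call.
- finish_job(): hands the job in, once; it reports no verdict.
The state is a dict: "clock": time; "q": joint angles; "qd": joint speeds; "joint_torque": joint torques, N m; "tool_pos": TCP position; "eef_rot": TCP orientation; "contact_force": force on the tool from outside, world axes, zero at the start; "moment": the same for the moment, N m; "opening": opening from 0.0 (shut) to 1.0 (fully open).
Only numpy, scipy, OpenCV 4.12 (cv2) and the standard library are available. Lean on these libraries where they do the work, as an engineer would, in place of code of your own. Each camera call takes 0.05 s, during which the arm holds its last target. There are 200 camera calls.

### The job

Three small cartons stand on end on the stockroom bench. For the stock count, tip the one with the yellow label a quarter turn over its bottom back edge, so that it lies flat on its back where it stood with its yellow label facing up. Do not lift it off the bench or shove it along, and leave the blue-label and white-label cartons standing where they are.

Things in the scene. Friction and masses are not known exactly. Their poses are not given: they have to be found in the camera images.
- carton_yellow: Rigid brown carton, 60 x 60 mm in plan, 110 mm tall, about 250 g, loose, standing on the bench (height 0). A yellow label 44 mm wide covers the upper 80 mm of one side and folds 18 mm onto the top. Origin: centre of the underside. Own z up along the 110 mm, own x out of the labelled side (30 mm from origin). At the start the label faces away from the robot, within 58 degrees either side.
- carton_blue: Bystander: carton of the same size and kind with a blue label, same frame; stands beside the others. To be left standing where it is.
- carton_white: Bystander: carton of the same size and kind with a white label, same frame; stands beside the others. To be left standing where it is. The three cartons stand in a row across the bench in any order, their centres at least 170 mm apart.
- back_edge (a point): Middle of the yellow-label carton's bottom edge opposite the label, 30 mm along the carton's own -x from its origin: the edge to tip it over, which should stay where it is. Tipped, the carton covers 110 mm of bench beyond this edge, on the side away from the label; that space is free. It does not slip if its top is pushed slowly.
Not all that is in view belongs to the job. Leave any orange or red look-alike of the carton_yellow alone.

How it is judged:
At the end, for the whole second after the job is handed in: The yellow-label carton lies at rest on its back, label up within 10 degrees, its back edge within 25 mm of where it was at the start; the blue-label and white-label cartons still stand upright (10 degrees) within 15 mm of where they were (angle between carton_yellow's own x axis and vertical below 0.17 rad and distance of back_edge from where it was at the start of the episode below 0.025 m and linear speed of carton_yellow below 0.02 m/s and angle between each of carton_blue, carton_white's own z axis and vertical below 0.17 rad and distance of each of carton_blue, carton_white from where it was at the start of the episode below 0.015 m); the robot touches nothing.
It fails at once if the yellow-label carton is lifted off the bench (its back edge rises more than 30 mm) (height (world z) of back_edge above 0.03 m).
It fails at once if a bystander carton is shifted by more than 15 mm or tilted by more than 10 degrees (distance of any of carton_blue, carton_white from where it was at the start of the episode above 0.015 m or angle between any of carton_blue, carton_white's own z axis and vertical above 0.17 rad).
It also fails if it takes over 34 s, if anything falls off the work surface, if the arm or the gripper's body presses on something with over 40 N, if the wrist force passes 120 N, or if a joint passes its speed limit or range.

## Working session

There is one attempt and no reset: what is moved stays moved. The work goes in short steps, Python scripts to look and compute and a tool call to move; the robot and the scene stay as the last step left them, time stands still between calls to the robot, and variables do not carry over. Pictures are saved under pics/ and viewed, about 8 in all and at most 12, crops included, and the job is handed in when it is done.

Besides the shell and the picture viewer there is one more tool, called after "Request:" by a JSON object that holds its "op" and its "data", one argument or row to a line. apply_moves: Moves the arm, as the interface text tells. Its arguments: {"type":"object","properties":{"series":{"type":"array","items":{"type":"object","properties":{"x":{"type":"number"},"y":{"type":"number"},"z":{"type":"number"},"wx":{"type":"number"},"wy":{"type":"number"},"wz":{"type":"number"},"fingers":{"type":"number"}}}},"force":{"type":"number"}},"required":["series"]}

```bash
mkdir -p pics; ls; python3 - <<'E'
from plant import *
import cv2,numpy as np
s=get_state();print(s['clock'],s['tool_pos'],s['eef_rot'])
ims=[]
for n in("scene","top"):
    p,d=snapshot(n);np.savez(n+".npz",p=p,d=d);cv2.imwrite(f"pics/{n}.png",p[:,:,::-1])
    m=camera_model(n);print(n,np.round(m['camera_matrix'],1).tolist(),m['dist_coeffs'],np.round(m['world_from_camera'],3).tolist())
E
```

```text
pics
0.0 [0.1939231  0.59349547 0.23792296] [ 8.09456264e-01  5.87179476e-01 -7.01499359e-04  5.71535766e-04]
scene [[480.7, 0.0, 249.0], [0.0, 480.7, 186.3], [0.0, 0.0, 1.0]] [-0.17127074  0.          0.          0.          0.        ] [[0.684, -0.533, 0.497, 1.084], [0.729, 0.499, -0.468, -0.514], [0.001, 0.683, 0.73, 0.808], [0.0, 0.0, 0.0, 1.0]]
top [[351.4, 0.0, 250.1], [0.0, 351.4, 190.8], [0.0, 0.0, 1.0]] [-0.00059725  0.          0.          0.          0.        ] [[-0.019, 1.0, -0.014, 0.546], [-1.0, -0.019, 0.014, -0.035], [0.014, 0.014, 1.0, 0.76], [0.0, 0.0, 0.0, 1.0]]
```

View pics/scene.png

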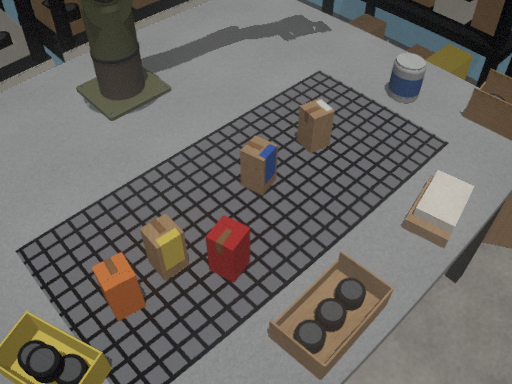

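View pics/top.png

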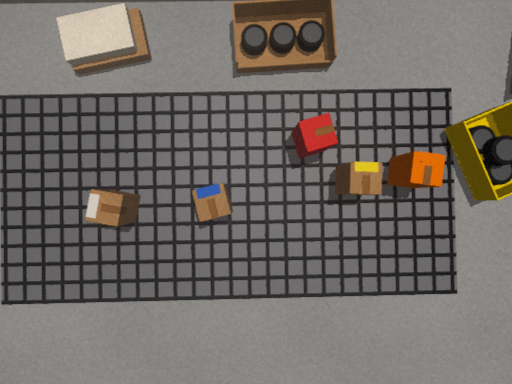

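The scene shows a brown carton with a yellow label (scene 165,248; top 362,180), with blue at top (211,202) and white at (112,208). Two look-alikes to leave alone are orange at top (425,170) and red at (318,137). The yellow tray and the can in the scene don't matter. I choose the brown one with the yellow label and will measure it and the clearances around it.

```bash
cat > h.py <<'E'
import numpy as np,cv2
from plant import *
def ray(n,uv,z):
    m=camera_model(n);K=np.array(m['camera_matrix']);D=np.array(m['dist_coeffs']);T=np.array(m['world_from_camera'])
    p=cv2.undistortPoints(np.float64(uv).reshape(-1,1,2),K,D).reshape(-1,2)
    d=np.c_[p[:,0],-p[:,1],-np.ones(len(p))]@T[:3,:3].T
    return T[:3,3]+d*((z-T[2,3])/d[:,2])[:,None]
def cloud(n,d):
    m=camera_model(n);K=np.array(m['camera_matrix']);D=np.array(m['dist_coeffs']);T=np.array(m['world_from_camera'])
    v,u=np.mgrid[:384,:512];p=cv2.undistortPoints(np.float64(np.stack([u,v],-1)).reshape(-1,1,2),K,D).reshape(-1,2)
    d=d.reshape(-1,1);c=np.c_[p[:,:1]*d,-p[:,1:]*d,-d]
    return (c@T[:3,:3].T+T[:3,3]).reshape(384,512,3)
E
python3 - <<'E'
from h import *
f=np.load('top.npz');p,d=f['p'],f['d'];C=cloud('top',d)
top=((C[...,2]>.1)&(C[...,2]<.125)).astype(np.uint8)
n,l,st,ce=cv2.connectedComponentsWithStats(top)
hsv=cv2.cvtColor(p,cv2.COLOR_RGB2HSV)
for i in range(1,n):
    if st[i,4]<150: continue
    m=l==i; r=cv2.minAreaRect(np.argwhere(m)[:,::-1].astype(np.float32)); 
    z=np.median(C[m][:,2]); w=ray('top',cv2.boxPoints(r),.11)
    print(ce[i].round(),'z',z.round(3),'ctr',w.mean(0).round(3),'corners',w[:,:2].round(3).tolist(), 'sides',np.linalg.norm(w-np.roll(w,1,0),axis=1).round(3)[:2],'meanrgb',p[m].mean(0).round())
ym=cv2.inRange(hsv,(22,120,100),(35,255,255));ym[:, 400:]=0;ym[:,:330]=0
q=np.argwhere(ym)[:,::-1].astype(np.float32);r=cv2.minAreaRect(q);w=ray('top',cv2.boxPoints(r),.11);print('label',r,w.round(3).tolist(),w.mean(0).round(3))
cv2.imwrite('pics/crop.png',cv2.resize(p[100:230,280:460,::-1],None,fx=4,fy=4))
E
```

```text
[318. 132.] z 0.11 ctr [ 0.662 -0.173  0.11 ] corners [[0.683, -0.134], [0.7, -0.195], [0.641, -0.211], [0.625, -0.151]] sides [0.06  0.063] meanrgb [183.  55.  46.]
[427. 168.] z 0.11 ctr [ 0.591 -0.374  0.11 ] corners [[0.565, -0.337], [0.626, -0.347], [0.617, -0.411], [0.556, -0.401]] sides [0.064 0.061] meanrgb [199.  99.  13.]
[365. 177.] z 0.11 ctr [ 0.576 -0.259  0.11 ] corners [[0.548, -0.226], [0.608, -0.229], [0.605, -0.292], [0.544, -0.288]] sides [0.062 0.06 ] meanrgb [165. 127.  61.]
[211. 202.] z 0.11 ctr [0.537 0.028 0.11 ] corners [[0.559, 0.064], [0.573, 0.005], [0.514, -0.009], [0.5, 0.05]] sides [0.06 0.06] meanrgb [128. 106.  94.]
[105. 207.] z 0.11 ctr [0.53  0.223 0.11 ] corners [[0.507, 0.26], [0.566, 0.249], [0.554, 0.186], [0.494, 0.197]] sides [0.065 0.06 ] meanrgb [156. 124.  93.]
label ((366.02899169921875, 166.44891357421875), (23.651473999023438, 10.143854141235352), 3.012787342071533) [[0.588, -0.238, 0.11], [0.607, -0.24, 0.11], [0.604, -0.284, 0.11], [0.585, -0.282, 0.11]] [ 0.596 -0.261  0.11 ]
```

View pics/crop.png

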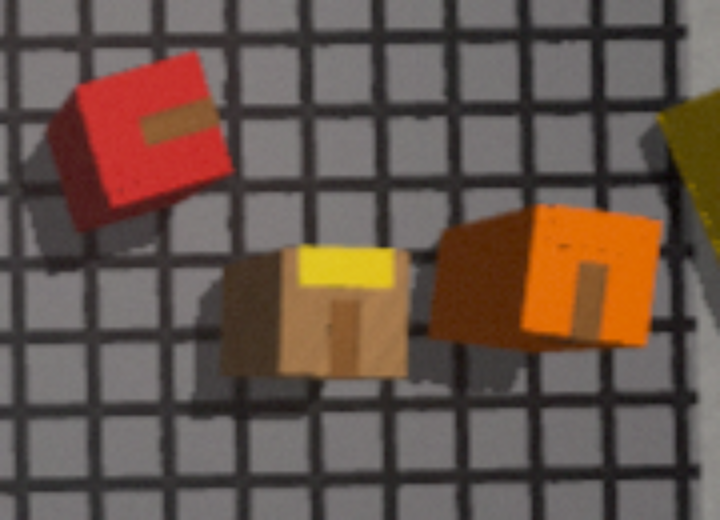

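The crop shows the chosen carton with a yellow label patch on its far top edge, at crop (347,267). Orange is at (590,275) and red at (155,130).

The tops measure about 60 x 62 mm at z 0.110, which agrees with the given sizes. The centre is (0.576,-0.259), yaw about -3°, and the back edge is at x≈0.546. The gap to orange is about 47 mm.

Plan: grip the sides lightly, jaws along y, about 88 mm up, then carry the grasp point along the arc about the back edge with the tool pointing down.

Request:
{"op": "apply_moves", "data": {
  "series": [
    {"wz": -0.042, "fingers": 0.75},
    {"wz": -0.042, "fingers": 0.75},
    {"x": -0.0525, "y": 0.045},
    {"x": -0.0525, "y": 0.045},
    {"x": -0.0525, "y": 0.045},
    {"x": -0.0525, "y": 0.045},
    {"x": -0.0525, "y": 0.045},
    {"x": -0.0525, "y": 0.045}
  ]
}}

```text
schema error: expected keys x, y, z, wx, wy, wz, fingers
```

Request:
{"op": "apply_moves", "data": {
  "series": [
    {"x": 0, "y": 0, "z": 0, "wx": 0, "wy": 0, "wz": -0.042, "fingers": 0.75},
    {"x": 0, "y": 0, "z": 0, "wx": 0, "wy": 0, "wz": -0.042, "fingers": 0.75},
    {"x": -0.0525, "y": 0.045, "z": 0, "wx": 0, "wy": 0, "wz": 0, "fingers": 0.75},
    {"x": -0.0525, "y": 0.045, "z": 0, "wx": 0, "wy": 0, "wz": 0, "fingers": 0.75},
    {"x": -0.0525, "y": 0.045, "z": 0, "wx": 0, "wy": 0, "wz": 0, "fingers": 0.75},
    {"x": -0.0525, "y": 0.045, "z": 0, "wx": 0, "wy": 0, "wz": 0, "fingers": 0.75},
    {"x": -0.0525, "y": 0.045, "z": 0, "wx": 0, "wy": 0, "wz": 0, "fingers": 0.75},
    {"x": -0.0525, "y": 0.045, "z": 0, "wx": 0, "wy": 0, "wz": 0, "fingers": 0.75}
  ],
  "force": 6
}}

```text
clock: 1.1
tool_pos: [0.4008, 0.3283, 0.2347]
eef_rot: [0.718, 0.696, -0.003, -0.0]
contact_force: [1.4, 0.2, -0.4]
opening: 0.874
```

Request:
{"op": "apply_moves", "data": {
  "series": [
    {"x": -0.066, "y": 0.022, "z": 0, "wx": 0, "wy": 0, "wz": 0, "fingers": 0.75},
    {"x": -0.066, "y": 0.022, "z": 0, "wx": 0, "wy": 0, "wz": 0, "fingers": 0.75},
    {"x": -0.066, "y": 0.022, "z": 0, "wx": 0, "wy": 0, "wz": 0, "fingers": 0.75},
    {"x": -0.066, "y": 0.022, "z": 0, "wx": 0, "wy": 0, "wz": 0, "fingers": 0.75},
    {"x": -0.066, "y": 0.022, "z": 0, "wx": 0, "wy": 0, "wz": 0, "fingers": 0.75},
    {"x": -0.066, "y": 0.022, "z": 0, "wx": 0, "wy": 0, "wz": 0, "fingers": 0.75},
    {"x": -0.066, "y": 0.022, "z": 0, "wx": 0, "wy": 0, "wz": 0, "fingers": 0.75},
    {"x": -0.066, "y": 0.022, "z": 0, "wx": 0, "wy": 0, "wz": 0, "fingers": 0.75}
  ]
}}

```text
clock: 2.1
tool_pos: [0.5311, -0.1131, 0.2339]
eef_rot: [0.719, 0.695, -0.003, -0.001]
contact_force: [0.8, 1.3, -0.3]
opening: 0.876
```

```bash
python3 - <<'E'
from plant import *
s=get_state();print(s['q'].round(2) if hasattr(s['q'],'round') else s['q'],s['tool_pos'],s['eef_rot'])
E
```

```text
[ 0.35  0.61 -0.37  1.81  0.3   0.79  1.36] [ 0.53110265 -0.11311799  0.23386091] [ 0.71887827  0.69512975 -0.0027626  -0.0010152 ]
```

Request:
{"op": "apply_moves", "data": {
  "series": [
    {"x": -0.06, "y": 0.022, "z": 0, "wx": 0, "wy": 0, "wz": 0, "fingers": 0.75},
    {"x": -0.06, "y": 0.022, "z": 0, "wx": 0, "wy": 0, "wz": 0, "fingers": 0.75},
    {"x": -0.06, "y": 0.022, "z": 0, "wx": 0, "wy": 0, "wz": 0.005, "fingers": 0.75},
    {"x": 0, "y": 0, "z": 0, "wx": 0, "wy": 0, "wz": 0, "fingers": 0.75}
  ]
}}

```text
clock: 2.6
tool_pos: [0.5782, -0.2705, 0.2317]
eef_rot: [0.728, 0.686, -0.004, -0.001]
contact_force: [-0.2, 0.2, -0.5]
opening: 0.874
```

```bash
python3 - <<'E'
from h import *
s=get_state();print(s['tool_pos'],s['eef_rot'],s['contact_force'])
C0=camera_model('wrist');p,d=snapshot('wrist');cv2.imwrite('pics/w1.png',p[:,:,::-1])
C=cloud('wrist',d);top=((C[...,2]>.1)&(C[...,2]<.125)).astype(np.uint8)
n,l,st,ce=cv2.connectedComponentsWithStats(top)
for i in range(1,n):
    if st[i,4]<500: continue
    m=l==i; r=cv2.minAreaRect(np.argwhere(m)[:,::-1].astype(np.float32))
    w=ray('wrist',cv2.boxPoints(r),.11);print(ce[i].round(),np.median(C[m][:,2]).round(3),w.mean(0).round(3),w[:,:2].round(3).tolist())
E
```

```text
[ 0.57820275 -0.27048488  0.23173999] [ 0.72767654  0.68590509 -0.00442045 -0.00123263] [-0.23663039  0.22516506 -0.46442187]
[269. 175.] 0.111 [ 0.573 -0.255  0.11 ] [[0.541, -0.284], [0.544, -0.225], [0.606, -0.225], [0.603, -0.288]]
[153. 195.] 0.11 [ 0.588 -0.37   0.11 ] [[0.618, -0.409], [0.554, -0.395], [0.558, -0.334], [0.623, -0.344]]
[371. 233.] 0.111 [ 0.642 -0.148  0.11 ] [[0.628, -0.179], [0.61, -0.163], [0.654, -0.117], [0.675, -0.133]]
```

View pics/w1.png

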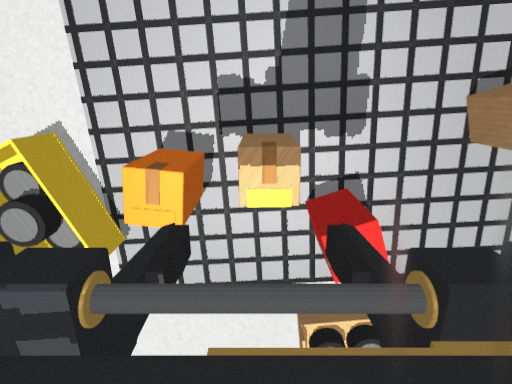

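The wrist view shows the yellow-label carton alone at (269,175), centre (0.573,-0.255) against (0.576,-0.259) from the top camera. I'll use the mean. Next I centre, descend and grip lightly.

Request:
{"op": "apply_moves", "data": {
  "series": [
    {"x": 0.0165, "y": 0, "z": 0, "wx": 0, "wy": 0, "wz": 0, "fingers": 0.75},
    {"x": 0, "y": 0, "z": 0.05, "wx": 0, "wy": 0, "wz": 0, "fingers": 0.75},
    {"x": 0, "y": 0, "z": 0.05, "wx": 0, "wy": 0, "wz": 0, "fingers": 0.75},
    {"x": 0, "y": 0, "z": 0, "wx": 0, "wy": 0, "wz": 0, "fingers": 0.75}
  ]
}}

```text
clock: 3.15
tool_pos: [0.5791, -0.2421, 0.1515]
eef_rot: [0.722, 0.692, -0.001, -0.004]
contact_force: [-0.2, -0.1, 0.3]
opening: 0.874
```

Request:
{"op": "apply_moves", "data": {
  "series": [
    {"x": -0.018, "y": 0, "z": 0, "wx": 0, "wy": 0, "wz": 0, "fingers": 0.75},
    {"x": 0, "y": 0, "z": 0, "wx": 0, "wy": 0, "wz": 0, "fingers": 0.75},
    {"x": 0, "y": 0, "z": 0, "wx": 0, "wy": 0, "wz": 0, "fingers": 0.75}
  ]
}}

```text
clock: 3.52
tool_pos: [0.5811, -0.2559, 0.156]
eef_rot: [0.721, 0.692, 0.0, -0.001]
contact_force: [-0.3, -0.1, 0.4]
opening: 0.872
```

Request:
{"op": "apply_moves", "data": {
  "series": [
    {"x": 0, "y": -0.004, "z": 0.036, "wx": 0, "wy": 0, "wz": 0, "fingers": 0.75},
    {"x": 0, "y": 0, "z": 0.036, "wx": 0, "wy": 0, "wz": 0, "fingers": 0.75},
    {"x": 0, "y": 0, "z": 0.036, "wx": 0, "wy": 0, "wz": 0, "fingers": 0.75},
    {"x": 0, "y": 0, "z": 0, "wx": 0, "wy": 0, "wz": 0, "fingers": 0.75},
    {"x": 0, "y": 0, "z": 0, "wx": 0, "wy": 0, "wz": 0, "fingers": 0.75}
  ]
}}

```text
clock: 4.15
tool_pos: [0.582, -0.2572, 0.0733]
eef_rot: [0.722, 0.692, 0.003, 0.003]
contact_force: [0.2, -0.2, -0.0]
opening: 0.881
```

Request:
{"op": "apply_moves", "data": {
  "series": [
    {"x": 0, "y": 0, "z": 0, "wx": 0, "wy": 0, "wz": 0, "fingers": 0.5},
    {"x": 0, "y": 0, "z": 0, "wx": 0, "wy": 0, "wz": 0, "fingers": 0.4},
    {"x": 0, "y": 0, "z": 0, "wx": 0, "wy": 0, "wz": 0, "fingers": 0.3},
    {"x": 0, "y": 0, "z": 0, "wx": 0, "wy": 0, "wz": 0, "fingers": 0.2},
    {"x": 0, "y": 0, "z": 0, "wx": 0, "wy": 0, "wz": 0, "fingers": 0.1},
    {"x": 0, "y": 0, "z": 0, "wx": 0, "wy": 0, "wz": 0, "fingers": 0.1}
  ],
  "force": 6
}}

```text
clock: 4.9
tool_pos: [0.5833, -0.2579, 0.0762]
eef_rot: [0.722, 0.692, 0.004, 0.005]
contact_force: [-0.4, -0.2, -1.1]
opening: 0.682
```

Request:
{"op": "apply_moves", "data": {
  "series": [
    {"x": 0, "y": -0.011, "z": -0.002, "wx": 0, "wy": 0, "wz": 0, "fingers": 0.1},
    {"x": 0, "y": -0.011, "z": -0.001, "wx": 0, "wy": 0, "wz": 0, "fingers": 0.1},
    {"x": 0, "y": -0.011, "z": -0.001, "wx": 0, "wy": 0, "wz": 0, "fingers": 0.1},
    {"x": 0, "y": -0.011, "z": 0, "wx": 0, "wy": 0, "wz": 0, "fingers": 0.1}
  ]
}}

```text
clock: 5.4
tool_pos: [0.5453, -0.256, 0.0789]
eef_rot: [0.722, 0.692, 0.004, 0.005]
contact_force: [0.5, -0.3, -1.2]
opening: 0.687
```

```bash
python3 - <<'E'
from h import *
p,d=snapshot('scene');cv2.imwrite('pics/s2.png',cv2.resize(p[160:340,60:300,::-1],None,fx=3,fy=3))
E
```

```text
(no output)
```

View pics/s2.png

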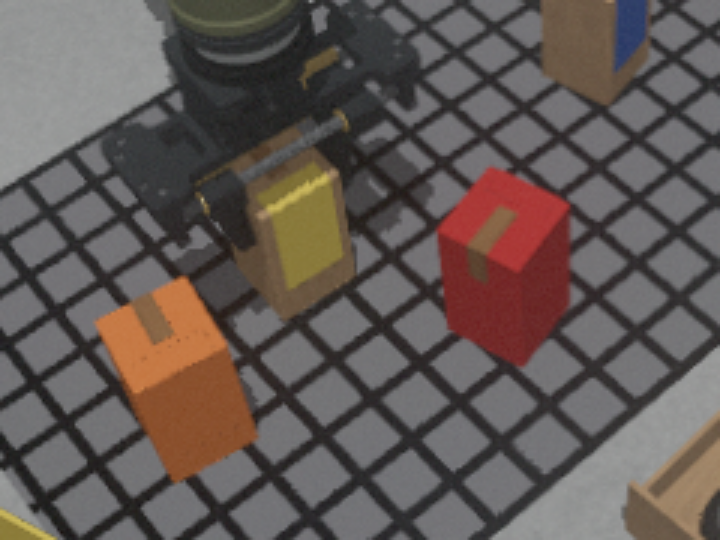

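The crop shows the carton tipped back about 20° on its back edge at (285,310), with the other cartons untouched. I continue along the arc.

Request:
{"op": "apply_moves", "data": {
  "series": [
    {"x": 0, "y": -0.0125, "z": 0.001, "wx": 0, "wy": 0, "wz": 0, "fingers": 0.1},
    {"x": 0, "y": -0.0125, "z": 0.002, "wx": 0, "wy": 0, "wz": 0, "fingers": 0.1},
    {"x": 0, "y": -0.0125, "z": 0.004, "wx": 0, "wy": 0, "wz": 0, "fingers": 0.1},
    {"x": 0, "y": -0.0125, "z": 0.005, "wx": 0, "wy": 0, "wz": 0, "fingers": 0.1}
  ]
}}

```text
clock: 5.95
tool_pos: [0.5088, -0.2553, 0.0716]
eef_rot: [0.722, 0.691, 0.008, 0.01]
contact_force: [3.1, 1.0, 8.7]
opening: 0.68
```

Request:
{"op": "apply_moves", "data": {
  "series": [
    {"x": 0, "y": -0.008, "z": -0.002, "wx": 0, "wy": 0, "wz": 0, "fingers": 0.1},
    {"x": 0, "y": -0.008, "z": 0.003, "wx": 0, "wy": 0, "wz": 0, "fingers": 0.1},
    {"x": 0, "y": -0.008, "z": 0.004, "wx": 0, "wy": 0, "wz": 0, "fingers": 0.1},
    {"x": 0, "y": -0.008, "z": 0.005, "wx": 0, "wy": 0, "wz": 0, "fingers": 0.1}
  ],
  "force": 4
}}

```text
clock: 6.45
tool_pos: [0.4852, -0.2541, 0.0644]
eef_rot: [0.722, 0.692, 0.01, 0.013]
contact_force: [1.6, -0.6, 6.5]
opening: 0.685
```

```bash
python3 - <<'E'
from h import *
p,d=snapshot('scene');cv2.imwrite('pics/s3.png',cv2.resize(p[160:340,60:300,::-1],None,fx=3,fy=3))
E
```

```text
(no output)
```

View pics/s3.png

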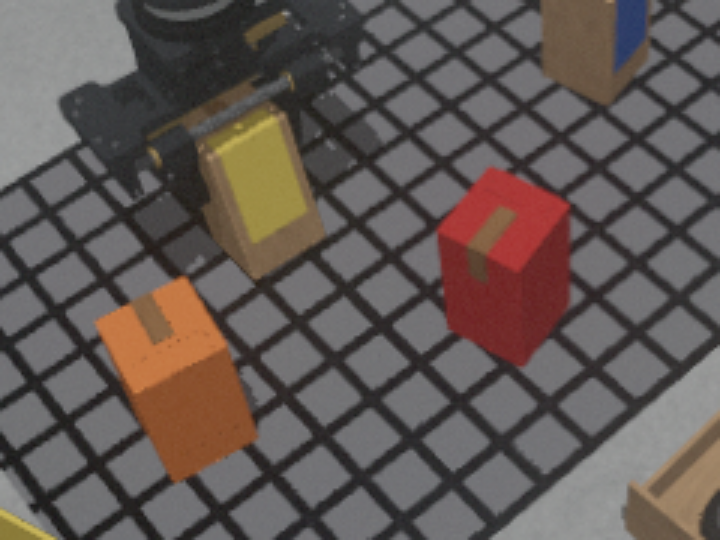

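I need to know whether it slid, so I'll fit the label plane from depth.

```bash
cat > m.py <<'E'
from h import *
p,d=snapshot('scene');C=cloud('scene',d)
h=cv2.cvtColor(p,cv2.COLOR_RGB2HSV);m=cv2.inRange(h,(20,90,60),(36,255,255));m[:180]=0;m[300:]=0;m[:,:110]=0;m[:,240:]=0
n,l,st,ce=cv2.connectedComponentsWithStats(m);i=1+st[1:,4].argmax();m=cv2.erode((l==i).astype(np.uint8),np.ones((3,3)))>0
P=C[m&(d>0)];c=P.mean(0)
for _ in range(4):
    u,s,v=np.linalg.svd(P-c,full_matrices=False);N=v[2]*np.sign(v[2,0]);r=abs((P-c)@N);P=P[r<max(2*np.median(r),.002)];c=P.mean(0)
up=np.cross(N,[0,1,0]);up=up-N*(up@N);up/=-np.linalg.norm(up)*np.sign(np.cross(N,[0,1,0])[2]) if 0 else np.linalg.norm(up)
if up[0]>0: up=-up
t=(P-c)@up
th=np.degrees(np.arcsin(N[2]));top=c+up*(t.max());bot=c+up*t.min()
print('N',N.round(3),'tilt',th.round(1),'c',c.round(3),'label len',np.ptp(t).round(3),'up',up.round(2))
# label upper end = carton height 110 -> bottom front 110 below along up; back edge 60 mm along -N
lc=c+up*((t.max()+t.min())/2)
fe=lc-up*0.07; print('est front-bottom edge',fe.round(3),'est back edge',(fe-N*.06).round(3))
E
python3 m.py; python3 - <<'E'
from plant import *
print(get_state()['clock'],get_state()['tool_pos'])
E
```

```text
N [ 0.974 -0.027  0.223] tilt 12.9 c [ 0.518 -0.255  0.08 ] label len 0.081 up [-0.22  0.    0.97]
est front-bottom edge [ 0.533 -0.255  0.014] est back edge [ 0.474 -0.253  0.   ]
6.55 [ 0.48380567 -0.25398717  0.06385038]
```

The picture and the fit agree that the carton stuck rigid in the pads. It is tilted only 13°, and its back edge has slid from x≈0.545 to 0.474, so I have to bring it back. I'll grip harder, raise it 2 mm, carry it back 71 mm, and then turn the tool together with the carton about the edge.

Request:
{"op": "apply_moves", "data": {
  "series": [
    {"x": 0, "y": 0, "z": -0.003, "wx": 0, "wy": 0, "wz": 0, "fingers": 0.0},
    {"x": 0, "y": 0.015, "z": -0.001, "wx": 0, "wy": 0, "wz": 0, "fingers": 0.0},
    {"x": 0, "y": 0.015, "z": 0, "wx": 0, "wy": 0, "wz": 0, "fingers": 0.0},
    {"x": 0, "y": 0.015, "z": 0, "wx": 0, "wy": 0, "wz": 0, "fingers": 0.0},
    {"x": 0, "y": 0.015, "z": 0, "wx": 0, "wy": 0, "wz": 0, "fingers": 0.0},
    {"x": 0, "y": 0.015, "z": 0, "wx": 0, "wy": 0, "wz": 0, "fingers": 0.0}
  ],
  "force": 20
}}

```text
clock: 7.3
tool_pos: [0.5457, -0.2564, 0.0673]
eef_rot: [0.722, 0.691, 0.008, 0.01]
contact_force: [-0.2, -0.4, -1.6]
opening: 0.676
```

```bash
python3 m.py; python3 - <<'E'
from plant import *
s=get_state();print(s['clock'],s['tool_pos'],s['eef_rot'],s['contact_force'],np.round(s['q'],2) if 'np' in globals() else s['q'])
E
```

```text
N [ 0.973 -0.058  0.221] tilt 12.8 c [ 0.579 -0.258  0.085] label len 0.081 up [-0.22  0.    0.98]
est front-bottom edge [ 0.595 -0.258  0.017] est back edge [ 0.536 -0.255  0.004]
7.35 [ 0.54826118 -0.25615064  0.0676304 ] [0.72209588 0.69163563 0.00949534 0.01129298] [ 2.81191753 -0.44886267 -0.94232471] [ 0.51779971  0.90001882 -0.26963725  1.77219538  0.43583331  0.49817526
  1.49306423]
```

```bash
sed -i "s/^p,d=snapshot('scene')/import sys\nif len(sys.argv)>1: f=np.load('scene.npz');p,d=f['p'],f['d']\nelse: p,d=snapshot('scene')/" m.py
cat >> m.py <<'E'
if len(sys.argv)==1:
    from scipy.spatial.transform import Rotation as R
    s=get_state();E=fe-N*.06;Rt=R.from_quat(s['eef_rot']);e=Rt.inv().apply(E-s['tool_pos'])
    print('tool',np.round(s['tool_pos'],4),'toolz',Rt.apply([0,0,1]).round(3),'F',np.round(s['contact_force'],1),'q',np.round(s['q'],2),'t',s['clock'])
    sh=e-R.from_rotvec([-.03*np.pi,0,0]).apply(e);print('edge in tool',e.round(4),'shift per wx=-.03 (units)',(sh/.8).round(4))
E
python3 m.py init; python3 m.py
```

```text
N [ 0.972 -0.053  0.229] tilt 13.3 c [ 0.582 -0.258  0.085] label len 0.082 up [-0.23 -0.    0.97]
est front-bottom edge [ 0.598 -0.258  0.018] est back edge [ 0.54  -0.255  0.004]
tool [ 0.5471 -0.2561  0.0676] toolz [ 0.028 -0.003 -1.   ] F [-0.7 -0.2 -2.2] q [ 0.52  0.9  -0.27  1.77  0.44  0.5   1.49] t 7.4
edge in tool [ 0.0009 -0.0094  0.0634] shift per wx=-.03 (units) [ 0.     -0.0075 -0.0008]Traceback (most recent call last):
  File "m.py", line 7, in <module>
    P=C[m&(d>0)];c=P.mean(0)
      ^
NameError: name 'C' is not defined
```

```bash
sed -i "s/^else: p,d=snapshot('scene');C=/else: p,d=snapshot('scene')\nC=/" m.py; python3 m.py init; cp m.py m0.py
```

```text
N [ 0.999 -0.052  0.016] tilt 0.9 c [ 0.606 -0.261  0.072] label len 0.079 up [-0.02 -0.    1.  ]
est front-bottom edge [ 0.607 -0.261  0.002] est back edge [ 0.547 -0.258  0.001]
```

The same fit on the first picture gives tilt 0.9° and an edge at (0.547,-0.258,0.001), so the measure can be trusted. The edge is now at 0.540, so I correct by 7 mm and begin turning about it.

Request:
{"op": "apply_moves", "data": {
  "series": [
    {"x": -0.003, "y": 0.009, "z": 0.002, "wx": 0, "wy": 0, "wz": 0, "fingers": 0.0},
    {"x": 0, "y": -0.0075, "z": -0.0008, "wx": -0.03, "wy": 0, "wz": 0, "fingers": 0.0},
    {"x": 0, "y": -0.0075, "z": -0.0008, "wx": -0.03, "wy": 0, "wz": 0, "fingers": 0.0},
    {"x": 0, "y": -0.0075, "z": -0.0008, "wx": -0.03, "wy": 0, "wz": 0, "fingers": 0.0},
    {"x": 0, "y": 0, "z": 0, "wx": 0, "wy": 0, "wz": 0, "fingers": 0.0}
  ]
}}

```text
clock: 8.02
tool_pos: [0.5347, -0.2571, 0.0639]
eef_rot: [0.717, 0.689, 0.075, 0.077]
contact_force: [-0.4, -0.3, -1.6]
opening: 0.679
```

```bash
python3 m.py
```

```text
N [ 0.898 -0.036  0.438] tilt 26.0 c [ 0.564 -0.258  0.089] label len 0.08 up [-0.44  0.    0.9 ]
est front-bottom edge [ 0.595 -0.258  0.027] est back edge [ 0.541 -0.256  0.001]
tool [ 0.5348 -0.2571  0.0637] toolz [ 0.213 -0.006 -0.977] F [-0.9  0.1 -1.6] q [ 0.56  0.87 -0.25  1.98  0.78  0.15  1.18] t 8.075
edge in tool [ 0.0009 -0.0074  0.063 ] shift per wx=-.03 (units) [ 0.     -0.0074 -0.0005]
```

Request:
{"op": "apply_moves", "data": {
  "series": [
    {"x": 0, "y": -0.0054, "z": -0.0005, "wx": -0.03, "wy": 0, "wz": 0, "fingers": 0.0},
    {"x": 0, "y": -0.0054, "z": -0.0005, "wx": -0.03, "wy": 0, "wz": 0, "fingers": 0.0},
    {"x": 0, "y": -0.0054, "z": -0.0005, "wx": -0.03, "wy": 0, "wz": 0, "fingers": 0.0},
    {"x": 0, "y": 0, "z": 0, "wx": 0, "wy": 0, "wz": 0, "fingers": 0.0}
  ]
}}

```text
clock: 8.57
tool_pos: [0.5116, -0.2565, 0.0542]
eef_rot: [0.712, 0.691, 0.088, 0.091]
contact_force: [-0.4, 0.3, -1.8]
opening: 0.675
```

```bash
python3 m.py
```

```text
N [ 0.74  -0.004  0.673] tilt 42.3 c [ 0.539 -0.257  0.092] label len 0.078 up [-0.67 -0.    0.74]
est front-bottom edge [ 0.586 -0.257  0.04 ] est back edge [ 0.542 -0.257 -0.   ]
tool [ 0.512  -0.2561  0.0543] toolz [ 0.25  -0.007 -0.968] F [-0.   0.8 -2.5] q [ 0.75  0.92 -0.52  2.06  1.61  0.3   0.43] t 8.625
edge in tool [-0.      0.015   0.0602] shift per wx=-.03 (units) [ 0.     -0.007   0.0021]
```

The carton is now at 42° with its edge at 0.542. The wrist was slow through its singularity, so the carton pivoted in the pads. I continue turning.

Request:
{"op": "apply_moves", "data": {
  "series": [
    {"x": 0, "y": -0.0055, "z": 0.001, "wx": -0.03, "wy": 0, "wz": 0, "fingers": 0.0},
    {"x": 0, "y": -0.0055, "z": 0.001, "wx": -0.03, "wy": 0, "wz": 0, "fingers": 0.0},
    {"x": 0, "y": -0.006, "z": 0.0015, "wx": -0.03, "wy": 0, "wz": 0, "fingers": 0.0},
    {"x": 0, "y": 0, "z": 0, "wx": 0, "wy": 0, "wz": 0, "fingers": 0.0}
  ]
}}

```text
clock: 9.12
tool_pos: [0.5, -0.2571, 0.0452]
eef_rot: [0.696, 0.677, 0.165, 0.175]
contact_force: [0.2, -0.1, -1.5]
opening: 0.677
```

```bash
python3 m.py
```

```text
N [0.546 0.015 0.838] tilt 56.9 c [ 0.518 -0.257  0.088] label len 0.077 up [-0.84  0.    0.55]
est front-bottom edge [ 0.577 -0.257  0.05 ] est back edge [ 0.544 -0.258 -0.   ]
tool [ 0.5018 -0.2572  0.0463] toolz [ 0.468 -0.022 -0.883] F [ 0.6 -0.5 -1.5] q [ 1.02  1.09 -0.86  2.26  2.34  0.66 -0.11] t 9.175
edge in tool [0.0009 0.0152 0.061 ] shift per wx=-.03 (units) [ 0.     -0.0071  0.0021]
```

Request:
{"op": "apply_moves", "data": {
  "series": [
    {"x": 0, "y": -0.0065, "z": 0.002, "wx": -0.03, "wy": 0, "wz": 0, "fingers": 0.0},
    {"x": 0, "y": -0.0065, "z": 0.002, "wx": -0.03, "wy": 0, "wz": 0, "fingers": 0.0},
    {"x": 0, "y": -0.0065, "z": 0.002, "wx": -0.03, "wy": 0, "wz": 0, "fingers": 0.0},
    {"x": 0, "y": 0, "z": 0, "wx": 0, "wy": 0, "wz": 0, "fingers": 0.0}
  ]
}}

```text
clock: 9.68
tool_pos: [0.4959, -0.2591, 0.0315]
eef_rot: [0.661, 0.651, 0.252, 0.275]
contact_force: [-0.1, -0.4, -1.2]
opening: 0.677
```

```bash
python3 m.py
```

```text
N [0.279 0.046 0.959] tilt 73.6 c [ 0.501 -0.258  0.077] label len 0.077 up [-0.96  0.    0.28]
est front-bottom edge [ 0.567 -0.258  0.058] est back edge [ 0.551 -0.261  0.001]
tool [ 0.4973 -0.2594  0.0329] toolz [ 0.692 -0.036 -0.721] F [ 1.   0.  -1.8] q [ 1.19  1.35 -0.99  2.41  2.78  1.01 -0.19] t 9.725
edge in tool [0.0006 0.0161 0.0603] shift per wx=-.03 (units) [ 0.     -0.007   0.0022]
```

Request:
{"op": "apply_moves", "data": {
  "series": [
    {"x": 0, "y": -0.009, "z": 0.0015, "wx": -0.03, "wy": 0, "wz": 0, "fingers": 0.0},
    {"x": 0, "y": -0.009, "z": 0.0015, "wx": -0.03, "wy": 0, "wz": 0, "fingers": 0.0},
    {"x": 0, "y": 0, "z": 0, "wx": 0, "wy": 0, "wz": 0, "fingers": 0.0}
  ]
}}

```text
clock: 10.1
tool_pos: [0.4946, -0.2619, 0.0215]
eef_rot: [0.628, 0.63, 0.307, 0.339]
contact_force: [0.3, 0.4, -1.8]
opening: 0.677
```

```bash
python3 m.py
```

```text
N [0.086 0.065 0.994] tilt 83.8 c [ 0.491 -0.26   0.068] label len 0.078 up [-1.    0.    0.09]
est front-bottom edge [ 0.56  -0.26   0.062] est back edge [ 0.555 -0.264  0.002]
tool [ 0.4957 -0.2622  0.023 ] toolz [ 0.814 -0.04  -0.579] F [ 0.7  0.1 -1.6] q [ 1.29  1.54 -0.99  2.44  3.07  1.12 -0.12] t 10.15
edge in tool [0.0004 0.0173 0.0605] shift per wx=-.03 (units) [ 0.     -0.007   0.0024]
```

Request:
{"op": "apply_moves", "data": {
  "series": [
    {"x": 0, "y": -0.007, "z": -0.0055, "wx": -0.01, "wy": 0, "wz": 0, "fingers": 0.0},
    {"x": 0, "y": 0, "z": 0, "wx": 0, "wy": 0, "wz": 0, "fingers": 0.0},
    {"x": 0, "y": 0, "z": 0, "wx": 0, "wy": 0, "wz": 0, "fingers": 0.42},
    {"x": 0, "y": 0, "z": 0, "wx": 0, "wy": 0, "wz": 0, "fingers": 0.55},
    {"x": 0, "y": 0, "z": 0, "wx": 0, "wy": 0, "wz": 0, "fingers": 0.7},
    {"x": 0, "y": 0, "z": 0, "wx": 0, "wy": 0, "wz": 0, "fingers": 0.75}
  ]
}}

```text
clock: 10.9
tool_pos: [0.4957, -0.2638, 0.0276]
eef_rot: [0.617, 0.629, 0.314, 0.354]
contact_force: [0.3, -0.3, 0.7]
opening: 0.873
```

```bash
python3 m.py
```

```text
N [ 0.007 -0.023 -1.   ] tilt -88.6 c [ 0.486 -0.263  0.059] label len 0.077 up [-1.    0.   -0.01]
est front-bottom edge [ 0.555 -0.263  0.06 ] est back edge [ 0.555 -0.262  0.12 ]
tool [ 0.4957 -0.2639  0.0275] toolz [ 0.833 -0.041 -0.552] F [-0.2 -0.  -0.6] q [ 1.3   1.55 -0.98  2.45  3.11  1.13 -0.11] t 10.95
edge in tool [-0.0026  0.1095 -0.0017] shift per wx=-.03 (units) [0.     0.0008 0.0129]
```

Request:
{"op": "apply_moves", "data": {
  "series": [
    {"x": 0, "y": 0.02, "z": -0.015, "wx": 0, "wy": 0, "wz": 0, "fingers": 0.75},
    {"x": 0, "y": 0.04, "z": -0.03, "wx": 0, "wy": 0, "wz": 0, "fingers": 0.75},
    {"x": 0, "y": 0.04, "z": -0.03, "wx": 0, "wy": 0, "wz": 0, "fingers": 0.75},
    {"x": 0, "y": 0.04, "z": -0.03, "wx": 0, "wy": 0, "wz": 0, "fingers": 0.75},
    {"x": 0, "y": 0.04, "z": -0.03, "wx": 0, "wy": 0, "wz": 0, "fingers": 0.75},
    {"x": 0, "y": 0, "z": 0, "wx": 0, "wy": 0, "wz": 0, "fingers": 0.75}
  ]
}}

```text
clock: 11.7
tool_pos: [0.486, -0.2538, 0.2103]
eef_rot: [0.618, 0.629, 0.314, 0.352]
contact_force: [-0.5, -0.6, -0.3]
opening: 0.875
```

```bash
python3 m.py; python3 - <<'E'
from h import *
p,d=snapshot('scene');cv2.imwrite('pics/s4.png',p[:,:,::-1])
E
```

```text
N [ 0.008 -0.009 -1.   ] tilt -89.3 c [ 0.488 -0.263  0.059] label len 0.077 up [-1.    0.   -0.01]
est front-bottom edge [ 0.555 -0.263  0.06 ] est back edge [ 0.555 -0.262  0.12 ]
tool [ 0.4855 -0.2539  0.2084] toolz [ 0.829 -0.04  -0.557] F [-0.3 -0.2  0.7] q [ 1.35  1.16 -1.32  2.56  2.68  1.02 -0.17] t 11.75
edge in tool [-0.0027 -0.0348  0.1073] shift per wx=-.03 (units) [ 0.     -0.0128 -0.0035]
```

View pics/s4.png

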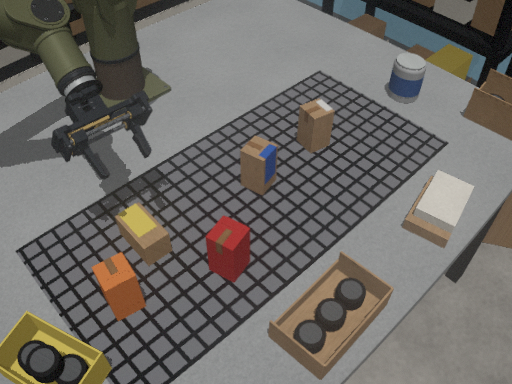

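The picture shows the yellow carton flat at (145,232) with its label up, clear of the gripper. Blue, white, red and orange are where they were. Joint 4 is at its limit, so I ease off it before handing in.

Request:
{"op": "apply_moves", "data": {
  "series": [
    {"x": 0, "y": 0.04, "z": 0.03, "wx": 0.03, "wy": 0, "wz": 0, "fingers": 0.75},
    {"x": 0, "y": 0.04, "z": 0.03, "wx": 0.03, "wy": 0, "wz": 0, "fingers": 0.75},
    {"x": 0, "y": 0, "z": 0, "wx": 0, "wy": 0, "wz": 0, "fingers": 0.75},
    {"x": 0, "y": 0, "z": 0, "wx": 0, "wy": 0, "wz": 0, "fingers": 0.75}
  ]
}}

```text
clock: 12.3
tool_pos: [0.5593, -0.2535, 0.2187]
eef_rot: [0.655, 0.656, 0.25, 0.28]
contact_force: [-0.0, 0.7, -0.5]
opening: 0.876
```

```bash
python3 m.py; python3 -c "
from plant import *
finish_job()"
```

```text
N [ 0.013 -0.004 -1.   ] tilt -89.2 c [ 0.486 -0.262  0.059] label len 0.078 up [-1.   -0.   -0.01]
est front-bottom edge [ 0.556 -0.262  0.06 ] est back edge [ 0.555 -0.262  0.12 ]
tool [ 0.5596 -0.2534  0.219 ] toolz [ 0.696 -0.038 -0.717] F [ 0.1 -0.2 -0.5] q [ 1.18  0.92 -1.18  2.27  2.3   0.66 -0.07] t 12.35
edge in tool [-0.0049 -0.0723  0.0677] shift per wx=-.03 (units) [ 0.     -0.0084 -0.0081]
the job is handed in; nothing more can be done
```

The yellow-label carton lies flat on its back with the label facing up, and I handed the job in at about 12.4 s.

**Last checks:**
- **Carton pose:** the label plane is within about 1° of level at z 0.059.
- **Back edge:** it is at about (0.555, -0.262), against (0.547, -0.258) at the start. That is about 9 mm off, within the 25 mm allowed.
- **Robot:** the gripper was clear at z 0.22 with contact force near zero.
- **Bystanders:** in the last viewed picture the blue and white cartons stand unmoved, as do red and orange. I did not re-measure blue and white numerically.

**What went wrong on the way:**
- **Shoved along the bench:** on the first try the carton stuck in the pads instead of pivoting. It slid about 70 mm along the bench at only 13° of tilt, which the task said not to do. I carried it back with its edge about 4 mm off the bench, then turned the tool and carton together about the edge and released it at roughly 85°.
- **Estimate to ignore:** the final "est back edge" height of 0.12 is an error in my script, from a flipped normal sign. The x and y values are not affected.

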